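# Change over the bracket in the corner jig and hold the next one home

## Robot

A 6-joint arm with a two-finger parallel gripper is mounted at the origin on the work surface. World frame = base frame: x ahead of the robot, y to its left, z up, the work surface at z = 0. Lengths are in m, angles in degrees, forces in N, time in s.
With the tool pointing down it reaches from about 0.4 to 0.825 m from the base axis. Payload 7 kg.
Tool frame: the origin (TCP) lies midway between the tips of the shut fingers; the grasp point (between the pads) lies 19 mm behind it (ctrl.grasp_offset is the distance from the TCP to the grasp point, in m); z points along the fingers, x is the direction in which the jaws open and shut, and the axes are right-handed (so a half turn about z gives the same grasp; the last joint's range is limited). The gripper opens to 88 mm and grips with 3 to 60 N. Pads are 19 mm wide; open, the fingers measure 130 mm over their backs; the gripper's body (78 mm by 193 mm) begins 47 mm behind the grasp point.
Start: joints at [79.761, 20.546, 0.682, 0, -70.136, -16.507], TCP at [0.304, 0.603, 0.227] pointing down, gripper open.
Joint ranges: [-176.03, 176.03], [-82.01, 121.73], [-58.28, 71.71], [-173.87, 95.51], [-174.79, -0.11], [-173.66, 173.66]. Speed limits (degrees/s): [136.94, 136.94, 172.46, 180, 180, 180].

## Interface

Orientations are given as [roll, pitch, yaw] about the fixed x, y, z axes, in that order (R = Rz(yaw) Ry(pitch) Rx(roll)).
In Python, from plant import sensors, snapshot, order, ctrl gives the robot as it stands.
- The arm moves only by the tool send_rows, never from a script. Its argument "commands" is a list of rows, each a list of 3 entries, a list of its own where there are three numbers: the closure, from 0 (fully open) to 1 (shut), then the shift along the world's x, y, z in units of 0.25 m (1.0 is 0.25 m), then the turn, a rotation vector about the world's x, y, z in units of 360 degrees (1.0 is 360 degrees). In form: [[hand, [x, y, z], [ax, ay, az]], ...]. A call has 1 to 12 rows; each row shifts and turns the pose as measured when the row begins; what a row does not reach is not made up. A row lasts 1/10 s, in which the tool goes at most 50 mm and 8.59 degrees, less where a joint would pass 70% of its speed; a pose out of reach is approached as far as the arm can. A call with a number of a shift or a turn outside -1 to 1 is refused whole. A call with a gripper value outside its range is refused whole. The fingers move at their own pace and stop on an object; the grip force is fixed at half the most. Time passes only in rows, so rows that do not move let the fingers close. It gives the time, the measured TCP pose, the force and the opening at its end, in the units of the state.
- sensors.get_obs(): the state, without advancing time (a new reading comes with each control period).
- snapshot(name): name is "scene" or "top"; returns a dict with "color" (384x512x3 uint8, blue, green, red), "z_map" (384x512 float32, m along the optical axis (not along the pixel's ray), 0 where there is no reading), "mtx" (3x3 intrinsics, pixels), "xyz" and "attitude" of the camera in the world. Camera axes: x right, y down, z forward; pixel columns grow to the right and rows downward; lengths in m; the calibration is good to about 2 mm. A picture is of the moment at which its call begins.
- order.close_job(): hands the job in, once; it reports no verdict.
The state is a dict: "clock": time; "joint_pos": joint angles; "qvel": joint speeds; "tau": joint torques, N m; "tool_pos": TCP position; "orientation": TCP orientation; "force": force on the tool from outside, world axes, zero at the start; "moment": the same for the moment, N m; "opening": finger opening in m.
Only numpy, scipy, OpenCV 4.12 (cv2) and the standard library are available. Lean on these libraries where they do the work, as an engineer would, in place of code of your own. Each camera call takes 0.05 s, during which the arm holds its last target.

## Task

Move the finished bracket from the corner jig into the open drawer, standing on its foot, and slide the drawer fully shut. Then take the other bracket, which stands on the bench, set it flat on the jig plate with the tip of its foot against the back fence and its side against the side fence, and press it firmly into the corner so that it touches both fences at once. Finish while still holding it pressed there with the gripper, so that I can close the clamp on it, and leave the spool, the pot, the caliper and the scraper where they are.

Things in the scene. Friction and masses are not known exactly. Their poses are not given: they have to be found in the camera images.
- finished_mid (a point): Centre of the finished bracket (27 mm above its underside): printed, charcoal, L-shaped, about 70 g, two brass inserts in its foot; stands loose on the jig plate a little off the fences. Axes: x along the foot from the upright to the tip, z up. Shape: see finished.
- finished: The same finished bracket, origin mid-underside, mm: foot x -38..38, y -28..28, 10 thick. Upright wall at the -x end, 10 thick (mid-plane x = -33), full width, top at z = 54. Two ribs along the side edges (6 thick) slope from z = 32 at the upright to the foot at x = 10; above and between them the wall is free to be gripped across its thickness.
- next_mid (a point): Centre of the next bracket (27 mm above its underside): same shape, size and axes as the finished one, empty holes in its foot; it stands on its foot on the bench.
- next: The same next bracket, origin mid-underside, axes and shape as finished.
- jig_corner (a point): Jig corner: on the plate's top (12 mm above the bench), where the fences' inner faces would meet. x points into the back fence (face at x = 0), y into the side fence (face at y = 0), z up. A seated bracket has its axes parallel to these, centre at x = -38, y = -28 mm. Plate: x -145..60, y -125..25 mm, fixed to the bench.
- back_fence: Back fence: steel bar 16 mm thick, 20 mm high above the plate, on the jig's far side from the robot, from corner y = -110 to -10 mm. Behind it stands an open toggle clamp, up to 95 mm above the bench, at corner x over 15 mm: leave it. Origin: middle of the bar's underside.
- side_fence: Side fence: steel bar 16 mm thick, 20 mm high above the plate, on the jig's left side seen from the robot, from corner x = -120 to -10 mm. Origin: middle of its underside.
- cab_drawer0 (a joint): How far the drawer is open, m: 0 shut, 0.18 fully open. About 1 N of friction; it stays where it is left.
- cab_drawer0_handle (a point): Middle of the drawer's bar handle: steel, about 100 mm long, 11 mm thick, 35 mm in front of the front panel, 70 mm above the bench. x points into the cabinet (push this way to shut), y along the bar. The unit is a grey desktop box 260 deep, 200 wide, 108 mm high; the front's top edge is 96 mm above the bench.
- drawer_floor (a point): Centre of the drawer's inner floor, 26 mm above the bench, axes as the handle's. Inside 215 long (x), 158 mm wide (y), walls 60 mm high; inner face of the front at x = -107 mm. Only the front part sticks out of the cabinet, as far as it is open. A bracket on its foot passes under the cabinet's top.
- spool: Bystander: small filament spool lying flat, 150 mm across, 45 mm high.
- pot: Bystander: small clear pot with brass inserts, 52 mm across, 34 mm high.
- caliper: Bystander: caliper lying flat, 220 mm long, 14 mm high.
- scraper: Bystander: print scraper lying flat, 210 mm long, 20 mm high.
Mind the look-alikes: they are no part of the job. Leave any blue look-alike of the next alone. What is shaped like the finished but orange is not meant.

How it is judged (in metres and radians):
On the way, in this order (a step that is already met when the one before it is completed fails the run):
1. the finished bracket stands on its foot in the drawer, let go (x of finished_mid in the frame of drawer_floor between -0.085 and 0.085 m and y of finished_mid in the frame of drawer_floor between -0.06 and 0.06 m and z of finished_mid in the frame of drawer_floor below 0.031 m and angle between finished_mid's own z axis and vertical below 0.1 rad and contact force between the fingers and finished below 0.05 N), for 0.2 s.
2. the drawer is fully shut (value of joint cab_drawer0 below 0.006 m), for 0.2 s.
At the end, for the whole second after the job is handed in: Drawer shut (6 mm), finished bracket standing in it; next bracket flat on the plate (3 mm, 0.05 rad), square (0.04 rad), its tip and side within 2.5 mm of the fences, gripped (over 2 N), pressing each fence with over 1 N, at rest (value of joint cab_drawer0 below 0.006 m and x of finished_mid in the frame of drawer_floor between -0.085 and 0.085 m and y of finished_mid in the frame of drawer_floor between -0.06 and 0.06 m and z of finished_mid in the frame of drawer_floor below 0.031 m and angle between finished_mid's own z axis and vertical below 0.1 rad and x of next_mid in the frame of jig_corner between -0.0405 and -0.0355 m and y of next_mid in the frame of jig_corner between -0.0305 and -0.0255 m and z of next_mid in the frame of jig_corner below 0.03 m and angle between next_mid's own z axis and vertical below 0.05 rad and angle between the x axis of next_mid and the x axis of jig_corner, either way round below 0.04 rad and contact force between next and back_fence above 1 N and contact force between next and side_fence above 1 N and contact force between the fingers and next above 2 N and linear speed of next below 0.01 m/s); the arm keeps its last pose, push and grip.
It fails at once if a bystander (spool, pot, caliper, scraper) is moved more than 25 mm (distance of any of spool, pot, caliper, scraper from where it was at the start of the episode above 0.025 m).
It also fails if it takes over 59 s, if anything falls off the work surface, if the arm or the gripper's body presses on something with over 40 N, if the wrist force passes 120 N, or if a joint passes its speed limit or range.

## Working session

There is one attempt and no reset: what is moved stays moved. The work goes in short steps, Python scripts to look and compute and a tool call to move; the robot and the scene stay as the last step left them, time stands still between calls to the robot, and variables do not carry over. Pictures are saved under pics/ and viewed, and the job is handed in when it is done.

Besides the shell and the picture viewer there is one more tool, called in YAML: its name, and indented under it one key for each argument. send_rows: Moves the arm, as the interface text tells. Its arguments: {"type":"object","properties":{"commands":{"type":"array","items":{"type":"array"}}},"required":["commands"]}

```bash
ls; mkdir -p pics
python3 - <<'E'
from plant import sensors, snapshot, order, ctrl
import cv2,numpy as np
print(sensors.get_obs(), ctrl.grasp_offset)
for n in ["scene","top"]:
    s=snapshot(n); cv2.imwrite(f"pics/{n}0.png",s["color"]); np.savez(f"{n}0.npz",**s)
    print(n,s["mtx"],s["xyz"],s["attitude"])
E
```

```text
pics
{'clock': 0.0, 'joint_pos': array([ 7.97614179e+01,  2.05902892e+01,  6.34887749e-01, -1.92295841e-02,
       -7.01355286e+01, -1.65076347e+01]), 'qvel': array([ 0.00550561,  0.06813711, -0.00556987, -0.04317015, -0.0073667 ,
       -0.05000152]), 'tau': array([-1.87743390e-03, -5.82716596e+01,  2.93065274e+01,  6.99745461e+00,
        6.86368949e-03, -1.67727899e-04]), 'tool_pos': array([0.30358036, 0.6023464 , 0.22564688]), 'orientation': array([-1.79991493e+02, -9.23189982e-02, -1.16752772e+02]), 'force': array([-0.68631865,  0.18081803,  0.69506944]), 'moment': array([-0.00478887, -0.01449034, -0.01269622]), 'opening': 0.08743401903819435} 0.0188
scene [[412.09449109   0.         256.09786036]
 [  0.         412.09449109 191.50659717]
 [  0.           0.           1.        ]] [ 1.22797829 -0.19635088  1.03483559] [-143.52474061   -0.77265689   73.05943667]
top [[466.54733846   0.         255.39953622]
 [  0.         466.54733846 184.88707953]
 [  0.           0.           1.        ]] [3.82492784e-01 6.16611110e-04 1.54241907e+00] [-1.72412739e+02  2.78373443e-02 -8.89968993e+01]
```

View pics/scene0.png

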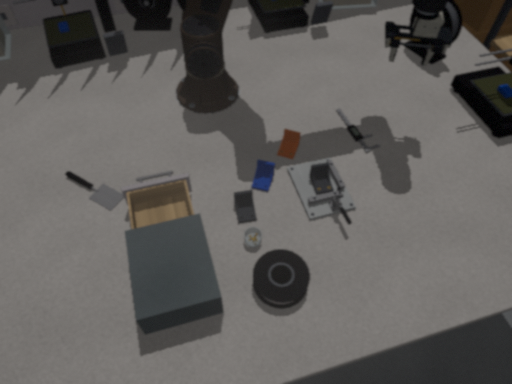

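View pics/top0.png

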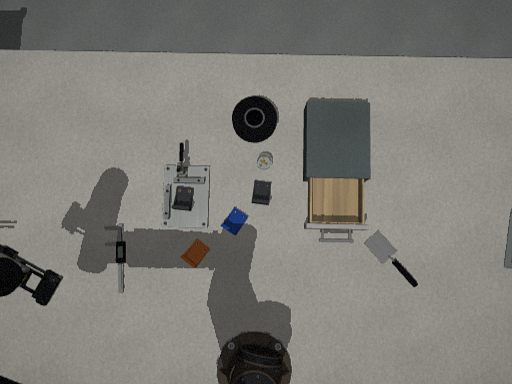

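The top view shows the finished bracket in the jig at (184,197) and the next bracket (charcoal) on the bench at (262,192). The blue look-alike is at (235,220) and the orange one at (195,253). The drawer is open at (337,200) with its handle at (336,238). The pot is at (265,160), the spool at (255,118), the caliper at (121,255) and the scraper at (385,250).

```bash
cat > h.py <<'E'
import numpy as np,cv2
from scipy.spatial.transform import Rotation as Ro
def Rc(s): return Ro.from_euler('xyz',s["attitude"],degrees=True).as_matrix()
def cloud(s):
    z=s["z_map"];v,u=np.mgrid[:384,:512];K=s["mtx"]
    p=np.stack([(u-K[0,2])/K[0,0]*z,(v-K[1,2])/K[1,1]*z,z],-1)
    return p@Rc(s).T+s["xyz"]
def ray(s,u,v,h):
    K=s["mtx"];d=Rc(s)@np.array([(u-K[0,2])/K[0,0],(v-K[1,2])/K[1,1],1.]);o=s["xyz"]
    return o+d*(h-o[2])/d[2]
def proj(s,P):
    c=(np.atleast_2d(P)-s["xyz"])@Rc(s);q=c@s["mtx"].T
    return q[:,:2]/q[:,2:]
def load(n): return dict(np.load(n+".npz"))
E
python3 - <<'E'
from h import *
for n in ["top0","scene0"]:
    s=load(n);P=cloud(s);c=s["color"]
    g=np.clip(c.astype(float)*1.8,0,255).astype(np.uint8)
    b=(120,95,170,150) if n[0]=='t' else (225,100,150,150)
    if n[0]=='t':
        cv2.imwrite("pics/topA.png",cv2.resize(g[140:230,155:285],None,fx=6,fy=6,interpolation=cv2.INTER_CUBIC))
        for u,v in [(184,197),(262,192),(400,150),(255,118),(337,200),(190,215),(288,200),(265,160),(336,238)]:print(u,v,P[v,u].round(4))
        for m,(u,v,hh) in {}.items():pass
    else:
        cv2.imwrite("pics/sceneA.png",cv2.resize(g[150:250,225:358],None,fx=6,fy=6,interpolation=cv2.INTER_CUBIC))
        for u,v in [(244,207),(330,205),(320,178),(280,278)]:print(u,v,P[v,u].round(4))
E
```

```text
184 197 [0.5402 0.2371 0.0288]
262 192 [ 0.5632 -0.0173  0.0103]
400 150 [ 0.7146 -0.4794  0.0017]
255 118 [0.8034 0.01   0.0493]
337 200 [ 0.5396 -0.2628  0.0233]
190 215 [0.4829 0.2177 0.012 ]
288 200 [ 0.539  -0.1041  0.0012]
265 160 [ 0.673  -0.0258 -0.001 ]
336 238 [ 0.4149 -0.2505  0.0726]
244 207 [ 0.553  -0.0143  0.0111]
330 205 [0.6222 0.2353 0.0155]
320 178 [0.5236 0.2417 0.0248]
280 278 [0.817  0.0072 0.0485]
```

View pics/topA.png

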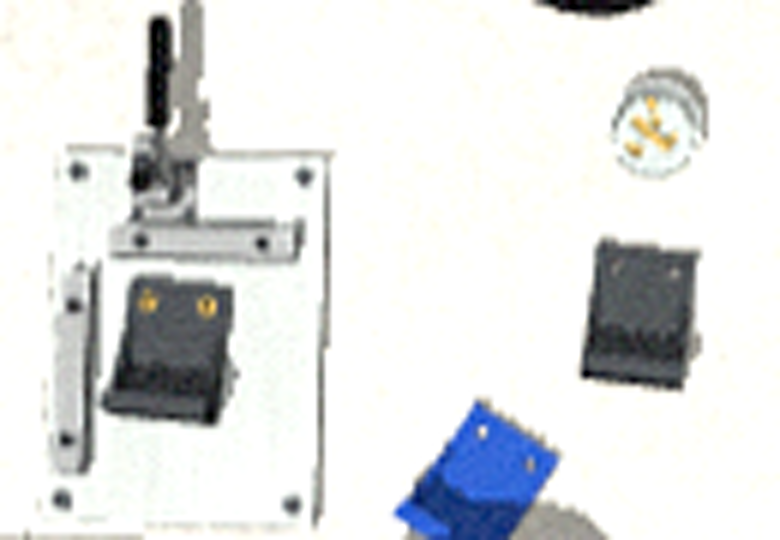

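View pics/sceneA.png

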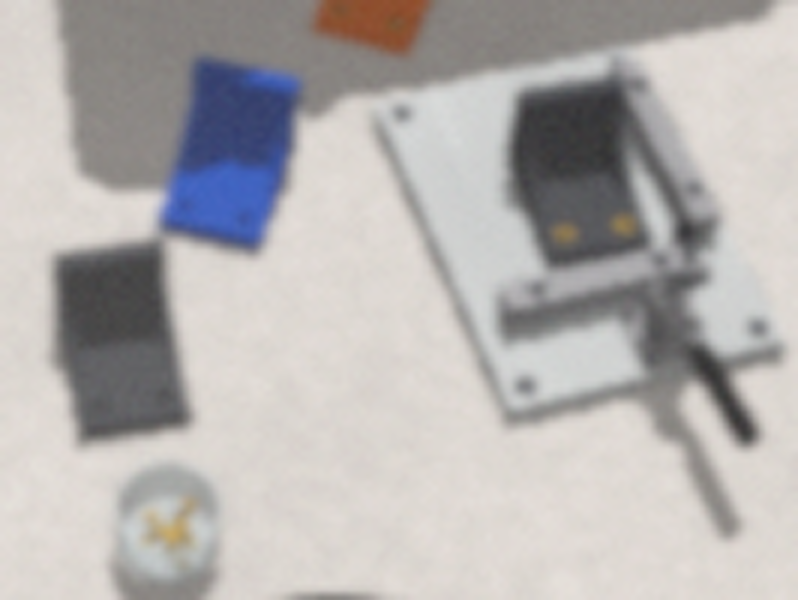

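```bash
cat > meas.py <<'E'
from h import *
def dark(s,box):
    c=s["color"].astype(int);m=np.zeros(c.shape[:2],bool);u0,v0,u1,v1=box
    m[v0:v1,u0:u1]=(c.max(2)[v0:v1,u0:u1]<75)
    return m
E
python3 - <<'E'
from meas import *
for n in ["top0","scene0"]:
    s=load(n);P=cloud(s)
    boxes={"fin":(172,183,197,213),"next":(250,177,275,207)} if n[0]=='t' else {"fin":(308,160,335,196),"next":(230,187,262,224)}
    for k,b in boxes.items():
        m=dark(s,b);pl=P[m]
        z0=0.012 if k=="fin" else 0
        top=np.abs(pl[:,2]-z0-0.054)<0.006; foot=np.abs(pl[:,2]-z0-0.010)<0.005
        print(n,k,m.sum(),top.sum(),foot.sum(),np.histogram(pl[:,2],bins=np.arange(-.005,.08,.005))[0])
        for nm,q in (("wall",pl[top]),("foot",pl[foot])):
            if len(q)<5: continue
            r=cv2.minAreaRect((q[:,:2]*1000).astype(np.float32));print(nm,q.mean(0).round(4),np.round(r[0],1),np.round(r[1],1),round(r[2],1))
s=load("top0");P=cloud(s)
# drawer/cabinet by height
for nm,zl,zh,x0,x1,y0,y1 in [("cabtop",.100,.115,.4,.9,-.45,-.1),("handle",.06,.082,.38,.44,-.36,-.15),("front",.088,.1,.38,.56,-.42,-.1),("plate",.007,.018,.35,.75,.1,.4),("fence",.026,.04,.4,.75,.1,.4),("spool",.035,.06,.7,.95,-.1,.1)]:
    m=(P[...,2]>zl)&(P[...,2]<zh)&(P[...,0]>x0)&(P[...,0]<x1)&(P[...,1]>y0)&(P[...,1]<y1)&(s["z_map"]>0)
    q=P[m];r=cv2.minAreaRect((q[:,:2]*1000).astype(np.float32));print(nm,len(q),q.mean(0).round(4),np.round(r[0],1),np.round(r[1],1),round(r[2],1),np.median(q[:,2]).round(4))
E
```

```text
top0 fin 409 54 242 [  0   0   5   9  68 149  73  17  13   8   4   1   4  20  27   9]
wall [0.5052 0.2419 0.0664] [505.3 241.5] [54.5  9.7] 85.5
foot [0.5455 0.2388 0.0223] [538.1 239.3] [56.4 75.7] 85.7
top0 next 388 54 241 [  4  19 120 121  31  16   5   6   2   1   7  32  19   2   0   0]
wall [ 0.531  -0.0103  0.0542] [531.1 -10.6] [52.2 10.6] 85.1
foot [ 0.5707 -0.0151  0.0101] [563.5 -14.8] [55.8 75.9] 84.0
scene0 fin 603 64 310 [  0   0   3  31  46 224  85  25  39  26  21  21  17  24  37   3]
wall [0.5058 0.2438 0.0657] [504.3 244.3] [16.6 57.6] 1.4
foot [0.5417 0.2417 0.0229] [531.7 250.1] [74.6 91.7] 86.2
scene0 next 556 56 314 [  5  19  92 222  35  23  34  20  15  21  17  32  18   1   0   0]
wall [ 0.5316 -0.0099  0.0539] [531.5 -10.4] [48.6 11.4] 82.0
foot [ 0.5682 -0.0143  0.0109] [543.7  -3.4] [ 67.3 131.9] 63.6
cabtop 4814 [ 0.7215 -0.2522  0.1081] [ 647.6 -252.5] [202.  404.3] 89.5 0.1082
handle 162 [ 0.414  -0.2482  0.0742] [ 421.3 -250.5] [107.8  33.9] 89.0 0.0741
front 343 [ 0.4603 -0.2515  0.0938] [ 501.7 -250.6] [192.5 113.3] 89.1 0.0941
plate 2191 [0.5257 0.2268 0.012 ] [550.1 250.4] [298.3 400. ] 89.9 0.0119
fence 442 [0.5565 0.2529 0.0318] [570.7 197.7] [207.6 213.4] 86.2 0.0315
spool 1558 [0.8074 0.0131 0.0453] [806.5  13.1] [147.3 146. ] 3.0 0.0452
```

Run:
```python
from meas import *
for n in ["top0","scene0"]:
    s=load(n);P=cloud(s);c=s["color"].max(2)
    m=(P[...,2]>.027)&(P[...,2]<.037)&(P[...,0]>.4)&(P[...,0]<.75)&(P[...,1]>.1)&(P[...,1]<.4)&(c>75)
    k,l,st,ce=cv2.connectedComponentsWithStats(m.astype(np.uint8),connectivity=8)
    for i in range(1,k):
        if st[i,4]>25:
            q=P[l==i];r=cv2.minAreaRect((q[:,:2]*1000).astype(np.float32));d=q[:,:2]-q[:,:2].mean(0);w=np.linalg.svd(d,full_matrices=False)[2][0]
            print(n,st[i],q.mean(0).round(4),np.round(r[0],1),np.round(r[1],1),round(r[2],1),'pca',np.degrees(np.arctan2(w[1],w[0])).round(1))
    # plate mask
    m=(P[...,2]>.006)&(P[...,2]<.018)&(c>75)
    m[:, :160]=0
    k,l,st,ce=cv2.connectedComponentsWithStats(m.astype(np.uint8),connectivity=4)
    i=1+np.argmax(st[1:,4]);mm=cv2.morphologyEx((l==i).astype(np.uint8),cv2.MORPH_OPEN,np.ones((3,3)))>0;q=P[mm];r=cv2.minAreaRect((q[:,:2]*1000).astype(np.float32));print('plate',st[i],np.round(r[0],1),np.round(r[1],1),round(r[2],1))
    print(np.round(cv2.boxPoints(r),1).tolist())
g=load("top0")["color"][150:225,155:215]
cv2.imwrite("pics/jig.png",cv2.resize(np.clip(g*1.3,0,255).astype(np.uint8),None,fx=10,fy=8,interpolation=cv2.INTER_NEAREST))
```

```text
top0 [173 177  31   6 132] [0.5967 0.226  0.0319] [597.1 225.7] [99.2 16.9] 89.1 pca -91.3
top0 [164 185   6  34 130] [0.5239 0.2934 0.032 ] [524.3 293.4] [107.8  15. ] 0.1 pca -179.9
plate [ 162  165   49   63 1650] [547.4 235.3] [150.8 205.1] 89.6
[[444.29998779296875, 160.6999969482422], [649.4000244140625, 159.10000610351562], [650.5, 310.0], [445.3999938964844, 311.5]]
scene0 [327 160  19  27 135] [0.5255 0.2944 0.0332] [522.8 294.1] [ 18.1 111. ] 89.5 pca -0.7
scene0 [309 191  30  11 121] [0.5952 0.2218 0.0331] [594.6 223.3] [91.7 17.7] 89.6 pca -89.9
plate [ 288  157   45   63 1042] [544.8 227.7] [134. 209.] 89.5
[[439.70001220703125, 161.5], [648.7000122070312, 159.8000030517578], [649.9000244140625, 293.79998779296875], [440.79998779296875, 295.6000061035156]]
```

View pics/jig.png

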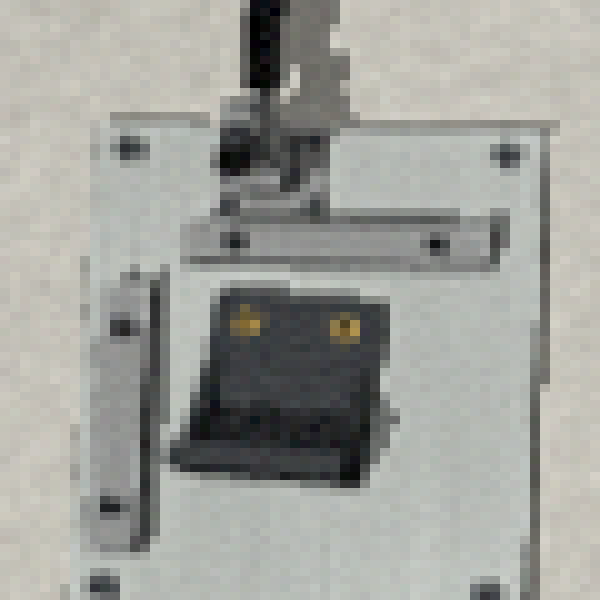

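Run:
```python
from meas import *
s=load("top0");P=cloud(s)
for u in [322,337,350]:
    print(u,[(v,P[v,u,0].round(3),P[v,u,2].round(3)) for v in range(170,246,2)])
for v in [190,205]:
    print(v,[(u,P[v,u,1].round(3),P[v,u,2].round(3)) for u in range(296,376,3)])
g=s["color"][90:250,295:380]
cv2.imwrite("pics/drw.png",cv2.resize(np.clip(g*1.3,0,255).astype(np.uint8),None,fx=6,fy=3.7,interpolation=cv2.INTER_NEAREST))
```

```text
322 [(170, np.float64(0.625), np.float64(0.104)), (172, np.float64(0.618), np.float64(0.108)), (174, np.float64(0.611), np.float64(0.111)), (176, np.float64(0.606), np.float64(0.105)), (178, np.float64(0.612), np.float64(0.019)), (180, np.float64(0.604), np.float64(0.026)), (182, np.float64(0.598), np.float64(0.027)), (184, np.float64(0.591), np.float64(0.028)), (186, np.float64(0.585), np.float64(0.025)), (188, np.float64(0.578), np.float64(0.023)), (190, np.float64(0.571), np.float64(0.027)), (192, np.float64(0.565), np.float64(0.027)), (194, np.float64(0.558), np.float64(0.026)), (196, np.float64(0.551), np.float64(0.028)), (198, np.float64(0.545), np.float64(0.025)), (200, np.float64(0.539), np.float64(0.021)), (202, np.float64(0.532), np.float64(0.022)), (204, np.float64(0.526), np.float64(0.022)), (206, np.float64(0.52), np.float64(0.018)), (208, np.float64(0.512), np.float64(0.026)), (210, np.float64(0.506), np.float64(0.028)), (212, np.float64(0.499), np.float64(0.033)), (214, np.float64(0.493), np.float64(0.027)), (216, np.float64(0.486), np.float64(0.023)), (218, np.float64
[... 5816 characters left out ...]
t64(0.025)), (332, np.float64(-0.246), np.float64(0.024)), (335, np.float64(-0.256), np.float64(0.026)), (338, np.float64(-0.265), np.float64(0.032)), (341, np.float64(-0.275), np.float64(0.026)), (344, np.float64(-0.285), np.float64(0.027)), (347, np.float64(-0.295), np.float64(0.026)), (350, np.float64(-0.304), np.float64(0.03)), (353, np.float64(-0.315), np.float64(0.022)), (356, np.float64(-0.324), np.float64(0.027)), (359, np.float64(-0.33), np.float64(0.043)), (362, np.float64(-0.33), np.float64(0.084)), (365, np.float64(-0.358), np.float64(0.006)), (368, np.float64(-0.371), np.float64(-0.006)), (371, np.float64(-0.381), np.float64(-0.004)), (374, np.float64(-0.387), np.float64(0.01))]
```

View pics/drw.png

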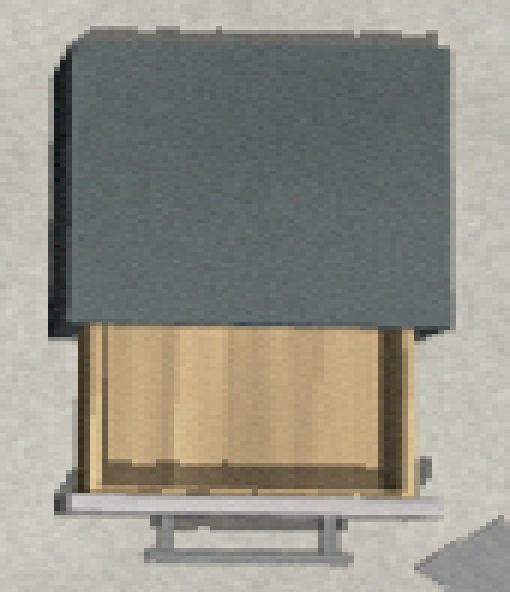

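The next bracket is the charcoal one at (262,192) with empty holes. The finished one is at (184,197) with brass inserts, and the blue and orange look-alikes are excluded. I'm moving above the finished bracket's wall.

send_rows:
  commands:
    - [0,[0.081,-0.144,-0.02],[0,0,-0.0208]]
    - [0,[0.081,-0.144,-0.02],[0,0,-0.0208]]
    - [0,[0.081,-0.144,-0.02],[0,0,-0.0208]]
    - [0,[0.081,-0.144,-0.02],[0,0,-0.0208]]
    - [0,[0.081,-0.144,-0.02],[0,0,-0.0208]]
    - [0,[0.081,-0.144,-0.02],[0,0,-0.0208]]
    - [0,[0.081,-0.144,-0.02],[0,0,-0.0208]]
    - [0,[0.081,-0.144,-0.02],[0,0,-0.0208]]
    - [0,[0.081,-0.144,-0.02],[0,0,-0.0208]]
    - [0,[0.081,-0.144,-0.02],[0,0,0]]
    - [0,[0,0,0],[0,0,0]]

```text
clock: 1.2
tool_pos: [0.5078, 0.2272, 0.1687]
orientation: [-179.7, -0.4, 173.2]
force: [-0.2, 0.4, 0.4]
opening: 0.0875
```

send_rows:
  commands:
    - [0,[-0.006,0.03,-0.05],[0,0,0.004]]
    - [0,[-0.005,0.025,-0.05],[0,0,0.003]]
    - [0,[0,0,0],[0,0,0]]

```text
clock: 1.5
tool_pos: [0.5044, 0.2417, 0.1409]
orientation: [-179.7, -0.5, 175.9]
force: [-0.7, 0.0, -0.1]
opening: 0.0873
```

Run:
```python
from meas import *
from plant import snapshot,sensors
o=sensors.get_obs();print(o["tool_pos"],o["orientation"],o["clock"])
s=snapshot("scene");cv2.imwrite("pics/a1.png",cv2.resize(np.clip(s["color"][110:220,250:400]*1.5,0,255).astype(np.uint8),None,fx=5,fy=5))
```

```text
[0.50441217 0.24170822 0.14091318] [-179.73103375   -0.48888781  175.85743495] 1.5
```

View pics/a1.png

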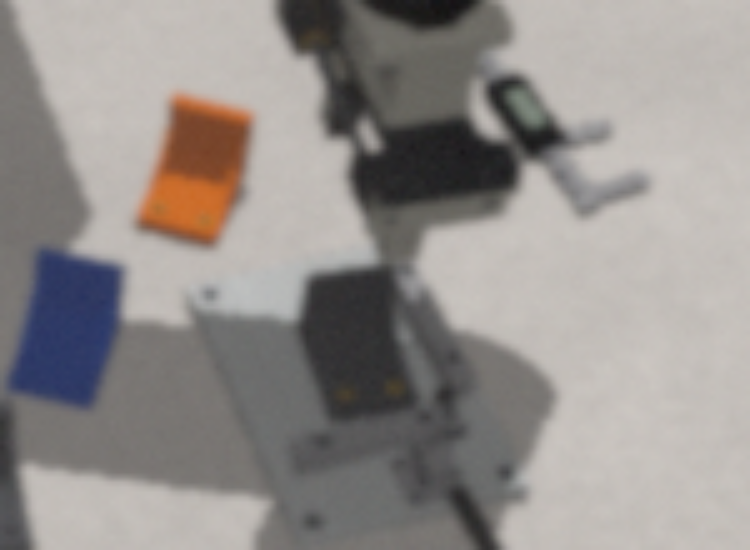

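send_rows:
  commands:
    - [0,[0.002,0,-0.14],[0,0,0]]
    - [0,[0.001,0,-0.14],[0,0,0]]
    - [0,[0,0,-0.1],[0,0,0]]
    - [0,[0,0,-0.03],[0,0,0]]
    - [0,[0,0,0],[0,0,0]]

```text
clock: 2.05
tool_pos: [0.5049, 0.2481, 0.038]
orientation: [-179.9, -0.2, 176.4]
force: [-0.4, 0.2, 0.4]
opening: 0.0876
```

send_rows:
  commands:
    - [0,[0.001,-0.026,-0.014],[0,0,-0.002]]
    - [0,[0,0,0],[0,0,0]]

```text
clock: 2.25
tool_pos: [0.5058, 0.2427, 0.0361]
orientation: [-180.0, -0.1, 175.8]
force: [0.5, -0.1, 0.4]
opening: 0.0877
```

send_rows:
  commands:
    - [1,[0,-0.004,-0.008],[0,0,0]]
    - [1,[0,0,0],[0,0,0]]
    - [1,[0,0,0],[0,0,0]]
    - [1,[0,0,0],[0,0,0]]
    - [1,[0,0,0],[0,0,0]]
    - [1,[0,0,0],[0,0,0]]

```text
clock: 2.85
tool_pos: [0.5077, 0.2427, 0.0376]
orientation: [179.8, 0.1, 175.7]
force: [-0.2, 0.1, 0.0]
opening: 0.0452
```

send_rows:
  commands:
    - [1,[-0.006,0,-0.014],[0,0,0]]
    - [1,[0,0,0],[0,0,0]]
    - [1,[0,0,0],[0,0,0]]
    - [1,[0,0,0],[0,0,0]]
    - [1,[0,0,0],[0,0,0]]
    - [1,[0,0,0],[0,0,0]]
    - [1,[0,0,0],[0,0,0]]

```text
clock: 3.55
tool_pos: [0.5058, 0.2427, 0.0335]
orientation: [179.8, 0.1, 175.7]
force: [-0.4, 0.3, -0.1]
opening: 0.0099
```

send_rows:
  commands:
    - [1,[0,0,0.06],[0,0,0]]
    - [1,[0,0,0.12],[0,0,0]]
    - [1,[0,0,0.14],[0,0,0]]
    - [1,[0,0,0.14],[0,0,0]]
    - [1,[0,0,0.06],[0,0,0]]
    - [1,[0,0,0],[0,0,0]]

```text
clock: 4.15
tool_pos: [0.504, 0.2409, 0.1667]
orientation: [180.0, -0.1, 175.7]
force: [0.1, 1.0, -1.1]
opening: 0.0096
```

Run:
```python
from meas import *
from plant import snapshot,sensors
s=snapshot("scene");cv2.imwrite("pics/a2.png",cv2.resize(np.clip(s["color"][110:220,250:400]*1.5,0,255).astype(np.uint8),None,fx=5,fy=5))
```

```text
(no output)
```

View pics/a2.png

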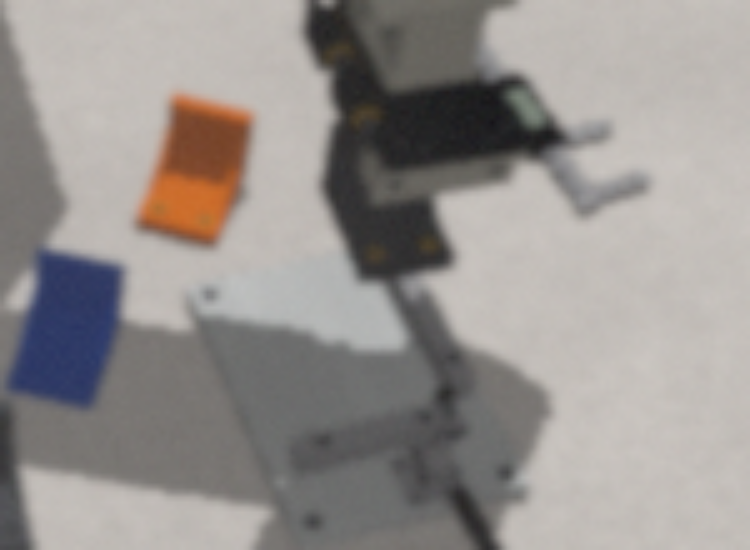

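send_rows:
  commands:
    - [1,[0,-0.08,0],[0,0,0]]
    - [1,[0.004,-0.15,0],[0,0,0.001]]
    - [1,[0.004,-0.17,0],[0,0,0.001]]
    - [1,[0.004,-0.17,0],[0,0,0.001]]
    - [1,[0.004,-0.17,0],[0,0,0.001]]
    - [1,[0.004,-0.17,0],[0,0,0.001]]
    - [1,[0.004,-0.17,0],[0,0,0.001]]
    - [1,[0.004,-0.17,0],[0,0,0.001]]
    - [1,[0.004,-0.17,0],[0,0,0.001]]
    - [1,[0.004,-0.17,0],[0,0,0.001]]
    - [1,[0.004,-0.17,0],[0,0,0.001]]
    - [1,[0,-0.1,0],[0,0,0.001]]

```text
clock: 5.4
tool_pos: [0.4983, -0.2455, 0.1476]
orientation: [-179.7, -1.6, -179.9]
force: [-0.3, -0.6, -0.7]
opening: 0.01
```

send_rows:
  commands:
    - [1,[0,0,0],[0,0,0]]
    - [1,[0,0,0],[0,0,0]]

```text
clock: 5.6
tool_pos: [0.4948, -0.2493, 0.1439]
orientation: [-179.8, -1.9, 179.7]
force: [0.3, 0.5, -1.0]
opening: 0.01
```

send_rows:
  commands:
    - [1,[0.045,-0.002,0.01],[0,-0.003,0]]
    - [1,[0.035,0,0],[0,-0.0025,0]]
    - [1,[0,0,0],[0,0,0]]

```text
clock: 5.9
tool_pos: [0.5156, -0.2481, 0.1451]
orientation: [-179.8, 0.1, 179.8]
force: [-0.0, -0.3, -1.0]
opening: 0.0101
```

Run:
```python
from meas import *
from plant import snapshot,sensors
o=sensors.get_obs();print(o["tool_pos"],o["orientation"],o["clock"])
s=snapshot("scene");np.savez("s3.npz",**s);cv2.imwrite("pics/a3.png",cv2.resize(np.clip(s["color"][140:340,80:300]*1.5,0,255).astype(np.uint8),None,fx=3,fy=3))
```

```text
[ 0.5156164  -0.24812752  0.14511154] [-1.79806106e+02  8.76138669e-02  1.79799316e+02] 5.9
```

View pics/a3.png

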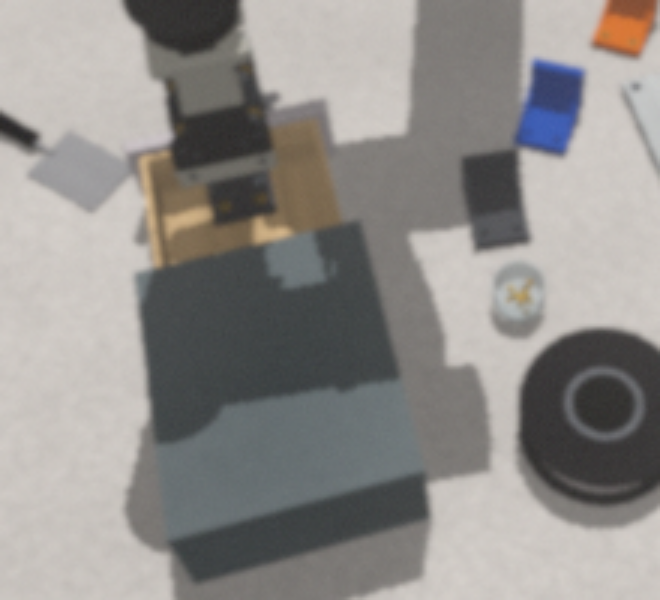

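send_rows:
  commands:
    - [1,[0,0,-0.1],[0,0,0]]
    - [1,[0,0,-0.13],[0,0,0]]
    - [1,[0,0,-0.1],[0,0,0]]
    - [1,[0,0,-0.03],[0,0,0]]
    - [1,[0,0,0],[0,0,0]]

```text
clock: 6.45
tool_pos: [0.5178, -0.2452, 0.0554]
orientation: [-179.7, 0.4, -179.9]
force: [0.2, -0.4, -0.2]
opening: 0.0102
```

send_rows:
  commands:
    - [1,[-0.006,-0.01,-0.02],[0,0.001,0]]
    - [1,[0,0,-0.004],[0,0,0]]
    - [1,[0,0,0],[0,0,0]]

```text
clock: 6.75
tool_pos: [0.5182, -0.2478, 0.0519]
orientation: [-179.7, 0.2, -179.8]
force: [-0.6, -0.1, 0.4]
opening: 0.0098
```

send_rows:
  commands:
    - [1,[-0.006,0,-0.014],[0,0,0]]
    - [1,[0,0,-0.003],[0,0,0]]
    - [1,[0,0,0],[0,0,0]]

```text
clock: 7.05
tool_pos: [0.5176, -0.2481, 0.049]
orientation: [-179.7, 0.4, -179.8]
force: [1.0, 0.1, -0.2]
opening: 0.0097
```

send_rows:
  commands:
    - [1,[0,0,-0.01],[0,0,0]]
    - [0.6,[0,0,0],[0,0,0]]
    - [0.6,[0,0,0],[0,0,0]]
    - [0.6,[0,0,0],[0,0,0]]
    - [0.6,[0,0,0],[0,0,0]]

```text
clock: 7.55
tool_pos: [0.5186, -0.2486, 0.0475]
orientation: [-179.6, 0.5, -179.8]
force: [0.2, -0.7, 0.3]
opening: 0.0331
```

Run:
```python
from meas import *
from plant import snapshot,sensors
o=sensors.get_obs();print(o["tool_pos"],o["orientation"],o["clock"],o["opening"])
s=snapshot("scene");cv2.imwrite("pics/a4.png",cv2.resize(np.clip(s["color"][160:240,110:220]*1.5,0,255).astype(np.uint8),None,fx=6,fy=6))
```

```text
[ 0.51856803 -0.2485933   0.04753333] [-179.61318767    0.50186803 -179.75692427] 7.55 0.03314277479517332
```

View pics/a4.png

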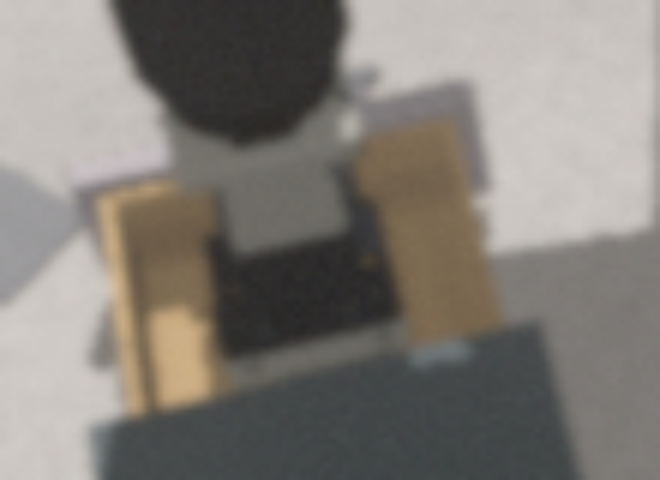

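send_rows:
  commands:
    - [0.6,[0,0,0.06],[0,0,0]]
    - [0.6,[0,0,0.12],[0,0,0]]
    - [0.6,[0,0,0.12],[0,0,0]]
    - [0.6,[0,0,0.06],[0,0,0]]
    - [1,[-0.08,0,0],[0,0,0]]
    - [1,[-0.15,0,0],[0,0,0]]
    - [1,[-0.15,0,0],[0,0,0]]
    - [1,[-0.15,0,0],[0,0,0]]
    - [1,[-0.08,0,0],[0,0,0]]
    - [1,[0,0,0],[0,0,0]]

```text
clock: 8.6
tool_pos: [0.3593, -0.2477, 0.139]
orientation: [-179.6, 0.3, -179.7]
force: [0.8, 1.1, -0.2]
opening: 0.0007
```

Run:
```python
from meas import *
from plant import snapshot,sensors
o=sensors.get_obs();print(o["tool_pos"],o["orientation"],o["clock"],o["opening"])
s=snapshot("scene");cv2.imwrite("pics/a5.png",cv2.resize(np.clip(s["color"][150:240,90:220]*1.5,0,255).astype(np.uint8),None,fx=6,fy=6))
np.savez("s5.npz",**s);P=cloud(s)
m=dark(s,(135,180,190,225))&(P[...,2]>.02)&(P[...,2]<.09)
q=P[m]
for a,b in ((.076,.086),(.031,.041)):
    w=q[(q[:,2]>a)&(q[:,2]<b)];
    if len(w): print(len(w),w.mean(0).round(4),cv2.minAreaRect((w[:,:2]*1000).astype(np.float32)))
```

```text
[ 0.35933551 -0.24771413  0.13901375] [-179.64553566    0.33699438 -179.73208249] 8.6 0.0006987399578504212
90 [ 0.5119 -0.2444  0.0799] ((483.75439453125, -237.32427978515625), (144.87989807128906, 94.59263610839844), 74.3504867553711)
256 [ 0.5082 -0.2497  0.0367] ((507.28240966796875, -243.8240509033203), (92.53577423095703, 170.81211853027344), 1.195339322090149)
```

View pics/a5.png

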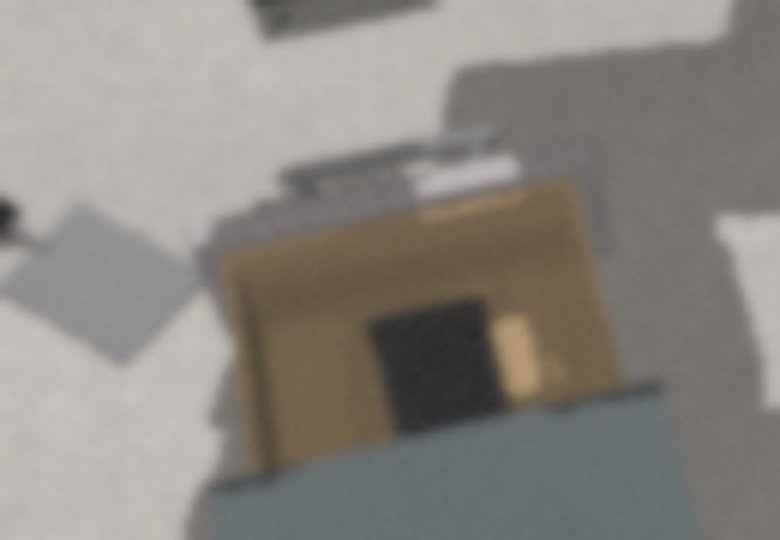

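send_rows:
  commands:
    - [1,[0,-0.01,-0.1],[0,0,0]]
    - [1,[0,0,-0.12],[0,0,0]]
    - [1,[0,0,-0.08],[0,0,0]]
    - [1,[0,0,-0.02],[0,0,0]]
    - [1,[0,0,0],[0,0,0]]

```text
clock: 9.15
tool_pos: [0.3665, -0.2514, 0.0587]
orientation: [-179.5, 0.7, -179.6]
force: [-0.1, -0.5, -0.1]
opening: 0.0004
```

Next I push the bar; total travel needed is about 0.18 m plus the approach.

send_rows:
  commands:
    - [1,[0.04,0,0],[0,0.001,0]]
    - [1,[0.06,0,0],[0,0,0]]
    - [1,[0.08,0,0],[0,0,0]]
    - [1,[0.1,0,0],[0,0,0]]
    - [1,[0.1,0,0],[0,0,0]]
    - [1,[0.1,0,0],[0,0,0]]

```text
clock: 9.75
tool_pos: [0.4927, -0.2514, 0.0621]
orientation: [-179.5, 0.2, -179.7]
force: [-2.4, -0.9, -0.9]
opening: 0.0001
```

send_rows:
  commands:
    - [1,[0.06,0,-0.012],[0,0.001,0]]
    - [1,[0.04,0,-0.008],[0,0,0]]
    - [1,[0.03,0,0],[0,0,0]]
    - [1,[0.02,0,0],[0,0,0]]

```text
clock: 10.15
tool_pos: [0.5317, -0.2514, 0.0579]
orientation: [-179.5, -0.7, -179.6]
force: [-28.0, 0.0, 22.7]
opening: 0.0004
```

Run:
```python
from meas import *
from plant import snapshot,sensors
o=sensors.get_obs();print(o["tool_pos"],o["force"],o["clock"],o["opening"])
s=snapshot("scene");cv2.imwrite("pics/a6.png",cv2.resize(np.clip(s["color"][160:250,100:230]*1.5,0,255).astype(np.uint8),None,fx=6,fy=6))
```

```text
[ 0.53173018 -0.25136169  0.05785302] [-2.80322833e+01  2.25487080e-02  2.26901558e+01] 10.15 0.00039151705793056337
```

View pics/a6.png

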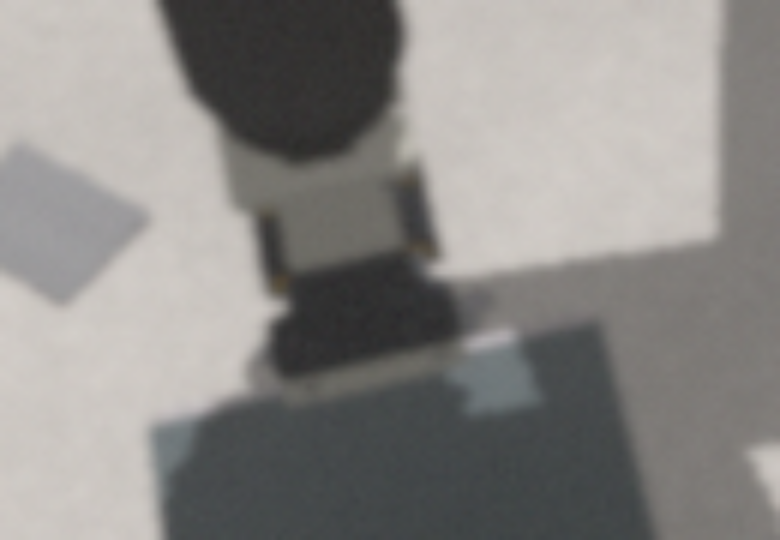

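send_rows:
  commands:
    - [1,[-0.03,0,0.004],[0,0,0]]
    - [1,[-0.15,0,0],[0,0,0]]
    - [1,[-0.19,0,0],[0,0,0]]
    - [1,[-0.19,0,0],[0,0,0]]
    - [1,[-0.05,0,0],[0,0,0]]

```text
clock: 10.7
tool_pos: [0.3772, -0.2513, 0.0599]
orientation: [-179.4, -0.4, -179.6]
force: [0.1, 0.1, -0.4]
opening: 0.0009
```

Run:
```python
from meas import *
from plant import snapshot,sensors
o=sensors.get_obs();print(o["tool_pos"],o["force"],o["clock"],o["opening"])
s=snapshot("scene");cv2.imwrite("pics/a7.png",cv2.resize(np.clip(s["color"][160:250,100:230]*1.5,0,255).astype(np.uint8),None,fx=6,fy=6))
P=cloud(s)
m=(P[...,2]>.062)&(P[...,2]<.082)&(P[...,0]>.5)&(P[...,0]<.585)&(P[...,1]>-.32)&(P[...,1]<-.18);q=P[m]
print(len(q),q.mean(0) if len(q) else 0, q[:,0].min(),q[:,0].max())
m=(P[...,2]>.088)&(P[...,2]<.102)&(P[...,0]>.5)&(P[...,0]<.64)&(P[...,1]>-.34)&(P[...,1]<-.16);q=P[m]
print(len(q),q.mean(0),np.percentile(q[:,0],[2,20,50,80,98]))
m=(P[...,2]>.104)&(P[...,0]>.5)&(P[...,0]<.9)&(P[...,1]>-.34)&(P[...,1]<-.16);q=P[m];print(np.percentile(q[:,0],[.2,1,99,99.8]))
t=snapshot("top");cv2.imwrite("pics/t7.png",cv2.resize(np.clip(t["color"][90:250,295:380]*1.5,0,255).astype(np.uint8),None,fx=6,fy=3.7,interpolation=cv2.INTER_NEAREST))
P=cloud(t);print([(v,P[v,322,0].round(3),P[v,322,2].round(3)) for v in range(170,200)])
```

```text
[ 0.37716056 -0.25132475  0.05985069] [ 0.12585069  0.0946776  -0.38035898] 10.7 0.000892224733900112
176 [ 0.55507462 -0.25045597  0.07441729] 0.5456475628583001 0.5723112359759865
115 [ 0.59008015 -0.25102239  0.09661622] [0.58602723 0.58845979 0.59038392 0.59157357 0.59420326]
[0.60184063 0.60396316 0.84592244 0.84710296]
[(170, np.float64(0.624), np.float64(0.105)), (171, np.float64(0.621), np.float64(0.107)), (172, np.float64(0.618), np.float64(0.108)), (173, np.float64(0.615), np.float64(0.102)), (174, np.float64(0.61), np.float64(0.116)), (175, np.float64(0.608), np.float64(0.111)), (176, np.float64(0.604), np.float64(0.112)), (177, np.float64(0.604), np.float64(0.097)), (178, np.float64(0.601), np.float64(0.092)), (179, np.float64(0.598), np.float64(0.09)), (180, np.float64(0.595), np.float64(0.094)), (181, np.float64(0.592), np.float64(0.091)), (182, np.float64(0.588), np.float64(0.094)), (183, np.float64(0.587), np.float64(0.076)), (184, np.float64(0.584), np.float64(0.075)), (185, np.float64(0.581), np.float64(0.074)), (186, np.float64(0.579), np.float64(0.071)), (187, np.float64(0.575), np.float64(0.073)), (188, np.float64(0.572), np.float64(0.073)), (189, np.float64(0.569), np.float64(0.069)), (190, np.float64(0.565), np.float64(0.075)), (191, np.float64(0.562), np.float64(0.072)), (192, np.float64(0.559), np.float64(0.071)), (193, np.float64(0.555), np.float64(0.081)), (194, np.float64(0.552), np.float64(0.076)), (195, np.float64(0.55), np.float64(0.071)), (196, np.float64(0.554), np.float64(0.002)), (197, np.float64(0.551), np.float64(-0.003)), (198, np.float64(0.548), np.float64(-0.004)), (199, np.float64(0.545), np.float64(-0.003))]
```

View pics/a7.png

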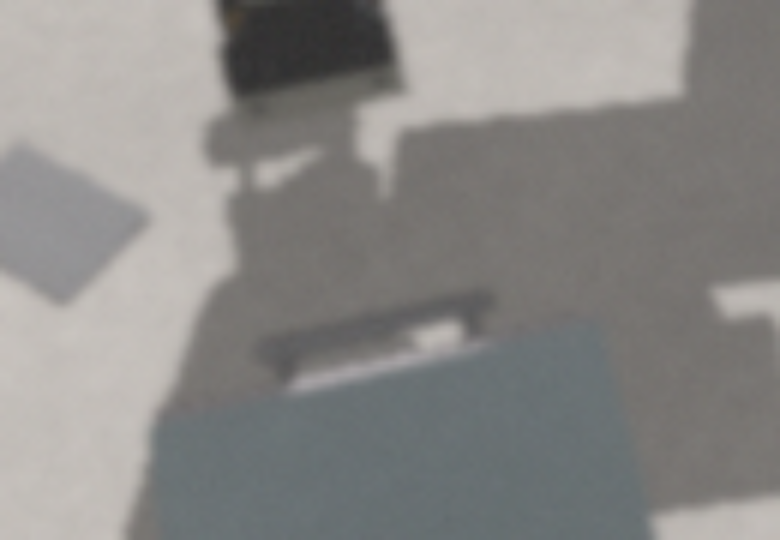

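View pics/t7.png

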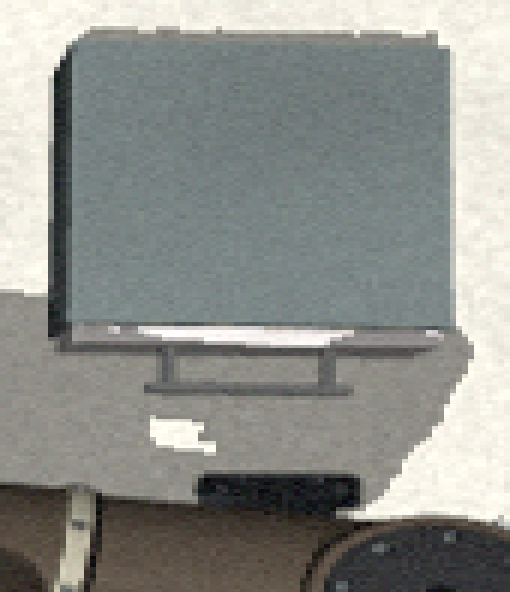

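The drawer is shut: the panel's outer face at x≈0.588 is 259 mm from the cabinet back, and the unit is 260 deep. On to the next bracket.

send_rows:
  commands:
    - [0,[0,0.04,0.12],[0,0,-0.002]]
    - [0,[0.04,0.1,0.12],[0,0,-0.002]]
    - [0,[0.09,0.14,0.08],[0,0,-0.002]]
    - [0,[0.09,0.14,0],[0,0,-0.002]]
    - [0,[0.09,0.14,0],[0,0,-0.002]]
    - [0,[0.09,0.14,0],[0,0,-0.002]]
    - [0,[0.09,0.13,0],[0,0,-0.002]]
    - [0,[0.06,0.06,0],[0,0,-0.002]]
    - [0,[0.02,0,0],[0,0,0]]
    - [0,[0,0,0],[0,0,0]]

```text
clock: 11.8
tool_pos: [0.5442, -0.0149, 0.1523]
orientation: [-179.7, 1.1, 174.6]
force: [0.2, 0.4, -0.2]
opening: 0.0746
```

Run:
```python
from meas import *
from plant import snapshot,sensors
o=sensors.get_obs();print(o["tool_pos"],o["orientation"],o["clock"],o["opening"])
s=snapshot("scene");P=cloud(s);cv2.imwrite("pics/a8.png",cv2.resize(np.clip(s["color"][130:230,200:350]*1.5,0,255).astype(np.uint8),None,fx=5,fy=5))
q=P[dark(s,(230,187,262,224))];w=q[abs(q[:,2]-.054)<.005];f=q[abs(q[:,2]-.01)<.004]
print(len(w),w.mean(0),len(f),f.mean(0))
```

```text
[ 0.54419636 -0.014946    0.15231964] [-179.65275719    1.11456741  174.63847158] 11.8 0.07462499022283607
64 [ 0.53018838 -0.01285158  0.05406224] 303 [ 0.56975823 -0.0136915   0.01090652]
```

View pics/a8.png

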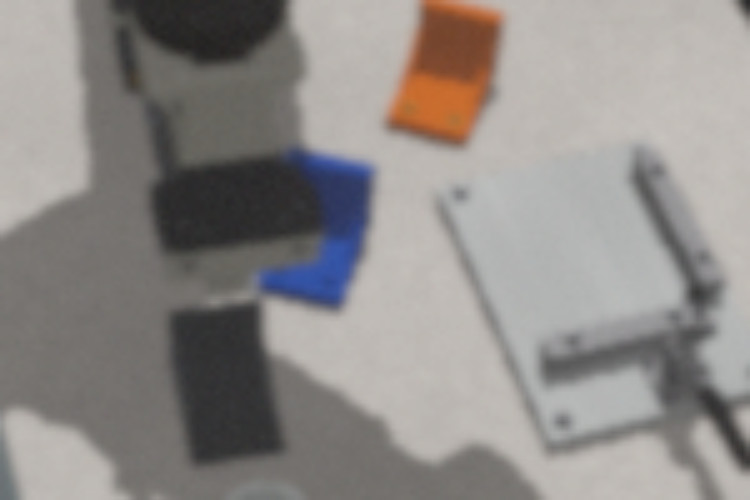

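send_rows:
  commands:
    - [0,[-0.03,0.01,-0.05],[0,0.0015,0]]
    - [0,[-0.024,0.007,-0.1],[0,0.0015,0]]
    - [0,[0,0,-0.1],[0,0,0]]
    - [0,[0,0,0],[0,0,0]]

```text
clock: 12.25
tool_pos: [0.5266, -0.0134, 0.0872]
orientation: [-179.6, -0.0, 174.4]
force: [-0.3, -0.5, 0.5]
opening: 0.0877
```

send_rows:
  commands:
    - [0,[0.014,0.01,-0.1],[0,0,0]]
    - [0,[0.002,0,-0.1],[0,0,0]]
    - [0,[0,0,-0.04],[0,0,0]]
    - [0,[0,0,0],[0,0,0]]

```text
clock: 12.65
tool_pos: [0.5299, -0.013, 0.0282]
orientation: [-179.6, 0.1, 174.2]
force: [0.3, -0.1, 0.1]
opening: 0.0878
```

send_rows:
  commands:
    - [0,[0.002,0.006,-0.018],[0,0,0]]
    - [1,[0,0,0],[0,0,0]]
    - [1,[0,0,0],[0,0,0]]
    - [1,[0,0,0],[0,0,0]]
    - [1,[0,0,0],[0,0,0]]
    - [1,[0,0,0],[0,0,0]]
    - [1,[0,0,0],[0,0,0]]
    - [1,[0,0,0],[0,0,0]]
    - [1,[0,0,0],[0,0,0]]
    - [1,[0,0,0],[0,0,0]]

```text
clock: 13.65
tool_pos: [0.5329, -0.0109, 0.0282]
orientation: [-179.8, 0.4, 174.2]
force: [0.2, 0.5, -0.3]
opening: 0.0211
```

send_rows:
  commands:
    - [1,[-0.004,0,-0.018],[0,0,0]]
    - [1,[0,0,-0.004],[0,0,0]]
    - [1,[0,0,0],[0,0,0]]
    - [1,[0,0,0],[0,0,0]]

```text
clock: 14.05
tool_pos: [0.5314, -0.0109, 0.0228]
orientation: [-179.7, 0.4, 174.3]
force: [0.2, 0.0, 2.0]
opening: 0.0099
```

send_rows:
  commands:
    - [1,[0,0,0.08],[0,0,0]]
    - [1,[0,0,0.14],[0,0,0]]
    - [1,[0,0,0.12],[0,0,0]]
    - [1,[0,0.06,0.06],[0,0,0.002]]
    - [1,[-0.01,0.13,0],[0,0,0.002]]
    - [1,[-0.01,0.15,0],[0,0,0.002]]
    - [1,[-0.02,0.15,0],[0,0,0.002]]
    - [1,[-0.02,0.15,0],[0,0,0.002]]
    - [1,[-0.02,0.15,0],[0,0,0.002]]
    - [1,[-0.01,0.15,0],[0,0,0.002]]
    - [1,[0,0.06,0],[0,0,0]]
    - [1,[0,0,0],[0,0,0]]

```text
clock: 15.25
tool_pos: [0.5028, 0.2466, 0.1216]
orientation: [-179.6, -0.0, 179.2]
force: [-0.1, -0.6, -0.5]
opening: 0.01
```

Run:
```python
from meas import *
from plant import snapshot,sensors
o=sensors.get_obs();print(o["tool_pos"],o["orientation"],o["clock"],o["opening"],o["force"])
s=snapshot("scene");P=cloud(s);cv2.imwrite("pics/a9.png",cv2.resize(np.clip(s["color"][120:220,220:370]*1.5,0,255).astype(np.uint8),None,fx=5,fy=5))
```

```text
[0.5027764  0.24663725 0.12158755] [-1.79623428e+02 -2.07391345e-02  1.79228913e+02] 15.25 0.010020890881675728 [-0.09849224 -0.64267895 -0.53307371]
```

View pics/a9.png

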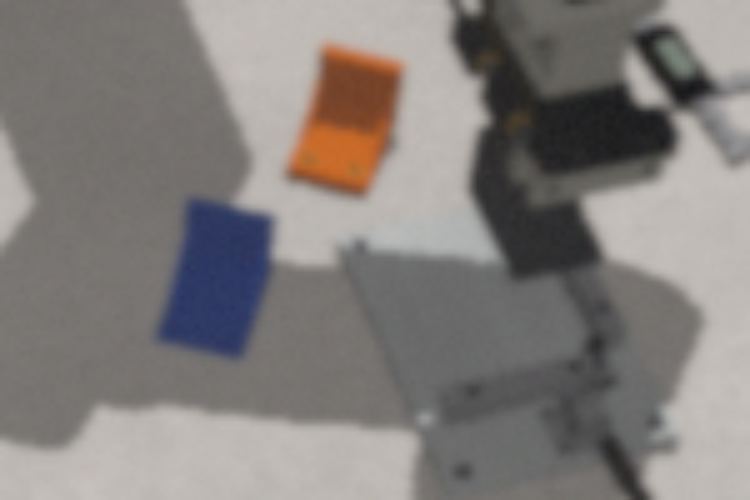

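send_rows:
  commands:
    - [1,[0.004,-0.004,-0.08],[0,0,0.0005]]
    - [1,[0,0,-0.11],[0,0,0]]
    - [1,[0,0,-0.09],[0,0,0]]
    - [1,[0,0,-0.02],[0,0,0]]
    - [1,[0,0,0],[0,0,0]]

```text
clock: 15.8
tool_pos: [0.5037, 0.2393, 0.0445]
orientation: [-179.6, -0.1, 179.1]
force: [0.6, -0.0, -0.3]
opening: 0.0099
```

send_rows:
  commands:
    - [1,[0.01,0.01,-0.02],[0,0,0.001]]
    - [1,[0,0.01,-0.012],[0,0,0]]
    - [1,[0,0,0],[0,0,0]]

```text
clock: 16.1
tool_pos: [0.5079, 0.2445, 0.0383]
orientation: [-179.7, 0.1, 179.4]
force: [-0.7, -0.4, -0.5]
opening: 0.0096
```

send_rows:
  commands:
    - [1,[0.01,0.01,-0.012],[0,0,0]]
    - [1,[0.01,0.01,-0.004],[0,0,0]]
    - [1,[0,0,0],[0,0,0]]

```text
clock: 16.4
tool_pos: [0.5141, 0.2508, 0.0354]
orientation: [-179.8, 0.2, 179.5]
force: [-0.6, 0.3, -1.1]
opening: 0.0098
```

send_rows:
  commands:
    - [1,[0.008,0.008,-0.004],[0,0,0]]
    - [1,[0.008,0.008,0],[0,0,0]]
    - [1,[0,0,0],[0,0,0]]

```text
clock: 16.7
tool_pos: [0.518, 0.2548, 0.035]
orientation: [-179.7, 0.1, 179.5]
force: [0.0, -1.6, -0.6]
opening: 0.0099
```

send_rows:
  commands:
    - [1,[0.006,0.006,-0.002],[0,0,0]]
    - [1,[0.006,0.006,0],[0,0,0]]

```text
clock: 16.9
tool_pos: [0.5182, 0.2553, 0.0349]
orientation: [-179.5, -0.2, 179.5]
force: [-7.4, -2.9, 9.5]
opening: 0.0101
```

Run:
```python
from meas import *
from plant import snapshot,sensors
o=sensors.get_obs();print(o["tool_pos"],o["orientation"],o["clock"],o["opening"],o["force"],o["moment"])
s=snapshot("scene");P=cloud(s);cv2.imwrite("pics/b1.png",cv2.resize(np.clip(s["color"][150:220,280:370]*1.7,0,255).astype(np.uint8),None,fx=8,fy=8,interpolation=cv2.INTER_CUBIC))
```

```text
[0.51820939 0.2553279  0.03488146] [-1.79476917e+02 -1.52486778e-01  1.79467546e+02] 16.9 0.010129310526343204 [-7.40774523 -2.93940838  9.52320684] [-1.1704621   2.67742958 -0.11795598]
```

View pics/b1.png

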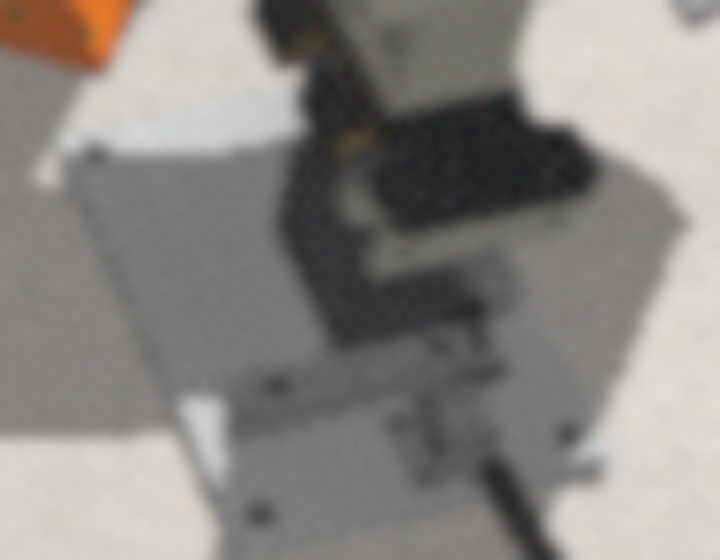

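send_rows:
  commands:
    - [1,[0.004,0.012,0.003],[0,0,0]]
    - [1,[0.004,0.012,0],[0,0,0]]

```text
clock: 17.15
tool_pos: [0.5182, 0.258, 0.0354]
orientation: [-179.1, -0.4, 179.4]
force: [-0.1, -16.7, 9.9]
opening: 0.0101
```

send_rows:
  commands:
    - [1,[0.005,0.014,0],[0,0,0]]
    - [1,[0.005,0.014,0],[0,0,0]]

```text
clock: 17.35
tool_pos: [0.5183, 0.258, 0.0357]
orientation: [-178.5, -0.8, 179.4]
force: [-3.6, -13.2, 11.0]
opening: 0.0098
```

send_rows:
  commands:
    - [1,[0.006,0.006,-0.002],[0.004,-0.002,0]]
    - [1,[0.006,0.006,0],[0.002,-0.001,0]]

```text
clock: 17.55
tool_pos: [0.5183, 0.2576, 0.0349]
orientation: [179.7, -0.1, 179.4]
force: [-8.3, -1.7, 8.5]
opening: 0.01
```

send_rows:
  commands:
    - [1,[0.006,0.012,0],[0.001,-0.001,0.0002]]

```text
clock: 17.65
tool_pos: [0.5182, 0.258, 0.0347]
orientation: [179.5, 0.1, 179.4]
force: [-3.2, -13.5, 10.7]
opening: 0.01
```

send_rows:
  commands:
    - [1,[0.006,0.01,0],[0.001,-0.001,0.0002]]

```text
clock: 17.75
tool_pos: [0.5182, 0.258, 0.0347]
orientation: [179.4, 0.3, 179.5]
force: [-4.0, -7.0, 10.3]
opening: 0.0096
```

send_rows:
  commands:
    - [1,[0.014,0.012,0.002],[0,0,0]]

```text
clock: 17.85
tool_pos: [0.5183, 0.2579, 0.0347]
orientation: [179.7, -0.1, 179.4]
force: [-18.8, -5.0, 14.1]
opening: 0.0098
```

send_rows:
  commands:
    - [1,[0.014,0.012,0.001],[0.0005,-0.0005,0]]

```text
clock: 17.95
tool_pos: [0.5183, 0.2579, 0.0347]
orientation: [179.8, -0.3, 179.4]
force: [-17.3, -6.8, 18.2]
opening: 0.0098
```

send_rows:
  commands:
    - [1,[0.013,0.017,0.006],[0.0005,-0.0005,0]]

```text
clock: 18.05
tool_pos: [0.5182, 0.2582, 0.0351]
orientation: [-180.0, -0.4, 179.3]
force: [-1.8, -14.3, -1.7]
opening: 0.0098
```

send_rows:
  commands:
    - [1,[0.013,0.017,0.004],[0.001,-0.001,0]]

```text
clock: 18.15
tool_pos: [0.5183, 0.2581, 0.035]
orientation: [-179.9, -0.5, 179.3]
force: [-7.8, -13.3, 8.2]
opening: 0.0099
```

Run:
```python
from meas import *
from plant import snapshot,sensors
for i in range(8):
    s=snapshot("scene")
    o=sensors.get_obs();print(o["clock"],o["tool_pos"].round(4),o["orientation"].round(2),o["force"].round(1),o["moment"].round(2))
t=snapshot("top")
np.savez("tB.npz",**t);np.savez("sB.npz",**s)
cv2.imwrite("pics/b2.png",cv2.resize(np.clip(s["color"][150:220,280:370]*1.7,0,255).astype(np.uint8),None,fx=8,fy=8,interpolation=cv2.INTER_CUBIC))
```

```text
18.2 [0.5182 0.2581 0.035 ] [-179.94   -0.48  179.27] [ -7.9 -10.9   7.5] [-4.56  2.35  0.17]
18.25 [0.5182 0.2581 0.035 ] [-179.95   -0.47  179.27] [ -7.4 -12.8   8.4] [-4.54  2.32  0.19]
18.3 [0.5182 0.2581 0.035 ] [-179.95   -0.47  179.26] [ -7.4 -12.7   7.8] [-4.52  2.35  0.14]
18.35 [0.5183 0.2582 0.0351] [-179.96   -0.47  179.26] [ -8.3 -12.7   7.8] [-4.51  2.36  0.15]
18.4 [0.5183 0.2581 0.035 ] [-179.96   -0.47  179.26] [ -8.9 -12.9   8.2] [-4.49  2.38  0.11]
18.45 [0.5182 0.2581 0.035 ] [-179.96   -0.47  179.27] [ -8.1 -12.4   7.8] [-4.48  2.29  0.13]
18.5 [0.5183 0.2581 0.035 ] [-179.96   -0.47  179.26] [ -8.3 -13.1   8.2] [-4.54  2.32  0.14]
18.55 [0.5183 0.2581 0.035 ] [-179.96   -0.47  179.26] [ -8.4 -12.4   7.9] [-4.5   2.33  0.14]
```

View pics/b2.png

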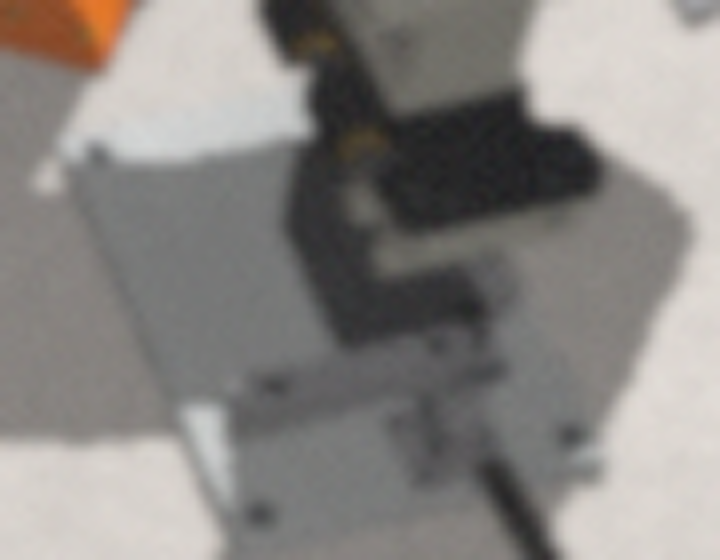

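send_rows:
  commands:
    - [1,[0.02,0.018,0.005],[0.0005,-0.0015,0]]

```text
clock: 18.7
tool_pos: [0.5184, 0.258, 0.035]
orientation: [-179.7, -0.5, 179.2]
force: [-23.3, -7.2, 16.1]
opening: 0.0102
```

send_rows:
  commands:
    - [1,[0.02,0.018,0.004],[0.0005,-0.0015,0]]

```text
clock: 18.8
tool_pos: [0.5183, 0.258, 0.035]
orientation: [-179.4, -0.4, 179.1]
force: [-19.9, -10.0, 17.5]
opening: 0.0104
```

Run:
```python
from meas import *
from plant import snapshot,sensors
for i in range(5):
    s=snapshot("top")
    o=sensors.get_obs();print(o["clock"],o["tool_pos"].round(4),o["orientation"].round(2),o["force"].round(1),o["moment"].round(2),o["opening"])
np.savez("tB.npz",**s)
P=cloud(s)
cv2.imwrite("pics/b3.png",cv2.resize(np.clip(s["color"][80:300,90:430]*1.5,0,255).astype(np.uint8),None,fx=2.3,fy=2.3))
```

```text
18.85 [0.5184 0.258  0.0351] [-179.42   -0.44  179.09] [-18.5 -10.1  16.7] [-3.48  6.09  0.24] 0.009842909814850434
18.9 [0.5183 0.258  0.0351] [-179.43   -0.44  179.11] [-17.1 -10.6  16. ] [-3.53  6.09  0.26] 0.010144501983162179
18.95 [0.5184 0.258  0.0351] [-179.44   -0.43  179.11] [-17.  -10.7  15. ] [-3.43  6.04  0.26] 0.009679603239677164
19.0 [0.5183 0.258  0.0351] [-179.45   -0.43  179.11] [-18.   -9.4  15.4] [-3.38  6.08  0.21] 0.010181892716047499
19.05 [0.5184 0.258  0.0351] [-179.45   -0.43  179.1 ] [-17.5 -10.1  14.4] [-3.36  6.11  0.25] 0.010154045895406628
```

View pics/b3.png

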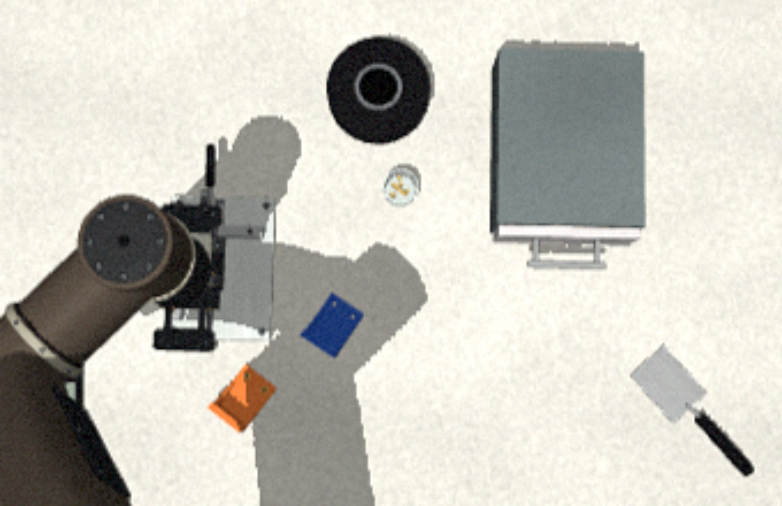

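send_rows:
  commands:
    - [1,[0.017,0.021,0.008],[0.001,-0.001,0.0005]]

```text
clock: 19.15
tool_pos: [0.5183, 0.2583, 0.0355]
orientation: [-179.3, -0.5, 179.2]
force: [-2.7, -15.5, -3.7]
opening: 0.0098
```

```bash
cat > w.py <<'E'
from plant import snapshot,sensors
for i in range(3):
    s=snapshot("top")
    o=sensors.get_obs();print(o["clock"],o["tool_pos"].round(4),o["orientation"].round(2),o["force"].round(1),o["moment"].round(2),round(o["opening"],4))
E
python3 w.py
```

```text
19.2 [0.5183 0.2582 0.0354] [-179.31   -0.57  179.24] [-10.  -12.7   6.6] [-4.59  3.17  0.11] 0.0101
19.25 [0.5183 0.2582 0.0354] [-179.32   -0.57  179.22] [-10.1 -12.8   6.4] [-4.65  3.2   0.21] 0.0098
19.3 [0.5183 0.2582 0.0354] [-179.32   -0.56  179.22] [ -9.9 -13.6   6. ] [-4.66  3.22  0.2 ] 0.0096
```

send_rows:
  commands:
    - [1,[0.022,0.021,0.006],[0.002,-0.002,0.0005]]

```text
clock: 19.4
tool_pos: [0.5184, 0.258, 0.0352]
orientation: [-179.5, -0.5, 179.3]
force: [-21.4, -12.0, 16.2]
opening: 0.0096
```

```bash
python3 w.py
```

```text
19.45 [0.5184 0.2581 0.0352] [-179.55   -0.44  179.3 ] [-15.6 -12.3  10.1] [-4.21  5.41  0.09] 0.0093
19.5 [0.5184 0.2581 0.0352] [-179.54   -0.44  179.3 ] [-15.3 -12.4  10.6] [-4.25  5.4   0.14] 0.0099
19.55 [0.5184 0.2581 0.0352] [-179.53   -0.44  179.3 ] [-16.2 -12.4  10.2] [-4.2   5.38  0.13] 0.0097
```

send_rows:
  commands:
    - [1,[0.021,0.027,0.006],[0.002,-0.0015,0.0003]]

```text
clock: 19.65
tool_pos: [0.5182, 0.2583, 0.0352]
orientation: [-179.6, -0.5, 179.3]
force: [-11.1, -22.8, 14.2]
opening: 0.0096
```

```bash
python3 w.py
```

```text
19.7 [0.5183 0.2582 0.0352] [-179.64   -0.52  179.33] [-14.4 -17.4  13.3] [-6.26  4.49  0.11] 0.0099
19.75 [0.5183 0.2582 0.0352] [-179.64   -0.51  179.32] [-14.  -17.6  12.9] [-6.38  4.45  0.15] 0.01
19.8 [0.5183 0.2582 0.0352] [-179.64   -0.51  179.31] [-13.3 -17.5  13.3] [-6.32  4.42  0.13] 0.0098
```

send_rows:
  commands:
    - [1,[0.027,0.026,0.009],[0.001,-0.002,0.0003]]

```text
clock: 19.9
tool_pos: [0.5185, 0.258, 0.0354]
orientation: [-179.4, -0.5, 179.3]
force: [-22.5, -11.8, 11.2]
opening: 0.0097
```

```bash
python3 w.py; python3 w.py
python3 - <<'E'
from meas import *
from plant import snapshot
s=snapshot("scene");P=cloud(s);cv2.imwrite("pics/b4.png",cv2.resize(np.clip(s["color"][150:220,280:370]*1.7,0,255).astype(np.uint8),None,fx=8,fy=8,interpolation=cv2.INTER_CUBIC))
q=P[dark(s,(318,175,340,196))];f=q[abs(q[:,2]-.022)<.005];print(len(f),f.max(0),np.median(f[:,2]))
E
```

```text
19.95 [0.5184 0.2581 0.0353] [-179.36   -0.52  179.28] [-19.7 -14.5  13. ] [-5.2   6.38  0.1 ] 0.0099
20.0 [0.5184 0.2581 0.0353] [-179.37   -0.52  179.3 ] [-18.7 -14.7  11.9] [-5.13  6.4   0.13] 0.01
20.05 [0.5184 0.2581 0.0354] [-179.37   -0.51  179.3 ] [-19.2 -14.4  12.9] [-5.1   6.42  0.05] 0.0101
20.1 [0.5184 0.2581 0.0354] [-179.37   -0.51  179.3 ] [-18.5 -14.   12.3] [-5.12  6.4   0.08] 0.0098
20.15 [0.5184 0.2581 0.0353] [-179.37   -0.52  179.3 ] [-18.4 -14.1  11.6] [-5.07  6.39  0.11] 0.0097
20.2 [0.5184 0.2581 0.0353] [-179.37   -0.52  179.3 ] [-18.2 -13.8  12.1] [-5.08  6.42  0.12] 0.0098
181 [0.58202578 0.28716108 0.02695862] 0.023714818899265966
```

View pics/b4.png

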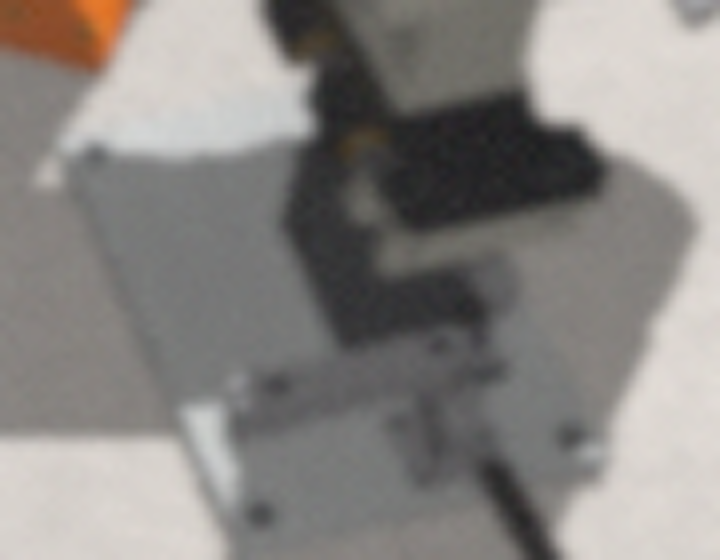

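The tip lies on the back fence at (350,342) and the side edge reaches the side fence near (480,310). Forces are steady, so I'm handing in.

Run:
```python
from plant import order,sensors
print(order.close_job()); o=sensors.get_obs();print(o["clock"],o["force"],o["tool_pos"])
```

```text
the job is handed in; nothing more can be done
None
the job is handed in; nothing more can be done
```

I stood the finished bracket in the drawer on its foot and pushed the drawer shut. I then set the next bracket flat in the jig corner and handed the job in at about 20 s, still gripping it pressed into the corner. The hand-in reported no verdict.

**Drawer:**
- It looks fully shut: the front panel is flush with the cabinet front, and panel to cabinet back measured 259 mm of the stated 260.
- The finished bracket stood upright on the drawer floor in the last picture before closing. I could not see it after that.

**Next bracket:**
- The gripper stopped at (0.518, 0.258) m, within 1 mm of where the measured jig corner puts a seated bracket.
- Wrist forces were steady at about 18 N from the back fence, 14 N from the side fence and 12 N up from the plate.
- The fingers were 10 mm apart on the wall, and the tool was tilted about 0.6°.

**Bystanders:** in the last overhead view the spool, pot, scraper and both look-alikes looked unmoved. The caliper was hidden under the arm there, and I did not measure any of them.

**Not confirmed:**
- The wrist cannot tell fence contact from friction. That both fences carry more than 1 N is inferred from the balanced push and the hard stops in x and y.
- While pushing the drawer shut I saw 23 N upwards with 28 N along the push. I took it as friction from the fingers sliding down the handle bar.

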